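# Rebuild the column of coffee tins

### The arm

A 6-joint arm with a two-finger parallel gripper is mounted at the origin on the work surface. World frame = base frame: x ahead of the robot, y to its left, z up, the work surface at z = 0. Lengths are in m, angles in rad, forces in N, time in s.
With the tool pointing down it reaches from about 0.35 to 0.975 m from the base axis. Payload 17.4 kg.
Tool frame: the origin (TCP) lies midway between the tips of the shut fingers; the grasp point (between the pads) lies 19 mm behind it; z points along the fingers, y is the line along which they close (so a half turn about z gives the same grasp; the last joint's range is limited). The gripper opens to 85 mm and grips with 20 to 120 N. Pads are 22 mm wide; open, the fingers measure 114 mm over their backs; the gripper's body (76 mm by 85 mm) begins 54 mm behind the grasp point. The pads swing forward as they close: fully open they stand 13 mm farther back than shut.
Start: joints at [-1.327, 0.116, 1.442, -0, 1.584, -0.038], TCP at [0.188, -0.648, 0.231] pointing down, gripper open.
Joint ranges: [-2.83, 2.83], [-0.83, 2.19], [0.07, 2.5], [-1.14, 4.28], [0.01, 3], [-2.97, 2.97]. Speed limits (rad/s): [1.89, 1.89, 2.22, 3.14, 3.14, 3.14].

### API

Orientations are given as a unit quaternion [x, y, z, w].
In Python, from station import ctrl gives the robot as it stands. Calls block until the motion is done:
- ctrl.move_pose(position, orientation): joint-space move of the TCP to a pose.
- ctrl.move_straight(position, rotation=None, v=0.15, f_stop=None): straight line of the TCP; rotation=None keeps the orientation; v is the mean speed in m/s. With f_stop (N) it stops when the force on the tool has changed by that much, and returns True; else False.
- ctrl.move_joints(angles): joint-space move.
- ctrl.ungrasp() and ctrl.gripper_close(newtons=None): open the fingers fully, or close them until they stop; newtons is the grip in N (None keeps the last).
- ctrl.dwell(seconds).
- ctrl.ik(position, orientation): joint angles nearest the present ones, or None.
- ctrl.read_state(): the state.
- ctrl.grab_frame(name): name is "scene" or "top" or "wrist"; returns a dict with "color" (420x560x3 uint8, red, green, blue), "intrinsics" (3x3 intrinsics, pixels), "dist_coeffs" ([k1, k2, p1, p2, k3] as OpenCV has them; the pictures are not rectified), "rvec" (rotation vector, rad) and "tvec" (3), from world to camera coordinates, as OpenCV has them. Camera axes: x right, y down, z forward; pixel columns grow to the right and rows downward; lengths in m; the calibration is good to about 2 mm. A picture is of the moment at which its call begins. There is no depth.
A pose or a line that the arm cannot do raises ctrl.MotionError and nothing moves.
- ctrl.finish_job(): hands the job in; it is judged then, once.
The state is a dict: "clock": time; "joint_pos": joint angles; "dq": joint speeds; "joint_torque": joint torques, N m; "eef_pos": TCP position; "tool_rot": TCP orientation; "contact_force": force on the tool from outside, world axes, zero at the start; "ft_torque": the same for the moment, N m; "gripper_width": opening from 0.0 (shut) to 1.0 (fully open); "finger_force": force on a finger pad.
Only numpy, scipy, OpenCV 4.12 (cv2) and the standard library are available. Lean on these libraries where they do the work, as an engineer would, in place of code of your own. Each camera call takes 0.05 s, during which the arm holds its last target. There are 200 camera calls.

### The job

First stack the red coffee tin squarely on the black one that stands on the rubber mat, edges in line, and let go of it. Only then take the cream tin that has fallen on its side, stand it upright on its base on the free counter and let go; then take it again and set it squarely on the red tin, so that the three make one straight column with the lids up. Put the tins down gently rather than dropping them, do not push the black tin out of place, and leave the paper cup, the tamper and the bowl alone.

Things in the scene. Friction and masses are not known exactly. Their poses are not given: they have to be found in the camera images.
- black_tin: Black coffee tin, closed, smooth straight sides: 80 mm along its x, 62 along y, 90 tall along z (+z to the flat steel-coloured lid); same after a half turn about z. 0.2 to 0.35 kg. Origin: centre of the underside. Stands upright and loose on the mat, its underside 5 mm above the counter: the bottom of the column.
- red_tin: Red coffee tin, closed, smooth straight sides: 80 mm along its x, 62 along y, 90 tall along z (+z to the flat steel-coloured lid); same after a half turn about z. 0.2 to 0.35 kg. Origin: centre of the underside. Starts upright on the bare counter (z = 0).
- cream_tin: Cream, red-labelled coffee tin, closed, smooth straight sides: 80 mm along its x, 62 along y, 90 tall along z (+z to the flat steel-coloured lid); same after a half turn about z. 0.2 to 0.35 kg. Origin: centre of the underside. Starts lying on a 62 x 90 face on the bare counter: origin 40 mm up, z level and pointing away from the robot (+x within 25 deg), x down, y level.
- mat: Black rubber bar mat, 150 x 130 x 5 mm, fixed to the counter. Origin: centre of its underside, z up.
- paper_cup: Bystander: red and white small takeaway cup with a white lid, 64 mm across, 68 mm tall, loose. Origin: centre of the underside.
- tamper: Bystander: coffee tamper standing on its steel foot (58 mm across), wooden knob up, 74 mm tall, loose. Origin: centre of the underside.
- bowl: Bystander: white ceramic bowl, 90 mm across, 45 mm tall, loose. Origin: centre of the underside.
There are look-alikes about, which are no part of the job. What is shaped like the cream_tin but turquoise is not meant.

How it is judged:
On the way, in this order (a step that is already met when the one before it is completed fails the run):
1. the red tin stands squarely on the black tin, let go (horizontal distance between red_tin and black_tin below 0.008 m and z of red_tin in the frame of black_tin between 0.086 and 0.094 m and angle between the x axis of red_tin and the x axis of black_tin, either way round below 0.12 rad and angle between red_tin's own z axis and vertical below 0.06 rad and linear speed of red_tin below 0.02 m/s and contact force between red_tin and the fingers below 0.1 N), for 0.2 s.
2. the cream tin stands upright on the counter, let go (angle between cream_tin's own z axis and vertical below 0.06 rad and height (world z) of cream_tin below 0.01 m and linear speed of cream_tin below 0.02 m/s and contact force between cream_tin and the fingers below 0.1 N), for 0.2 s.
At the end, for the whole second after the job is handed in: Column black, red, cream on the mat, lids up, upright within 0.06 rad; each upper tin centred on the one below within 8 mm, in line within 0.12 rad (half turns count the same), 90 +-4 mm above it; black tin within 30 mm of its start; all at rest and let go (all of step 1 and horizontal distance between cream_tin and red_tin below 0.008 m and z of cream_tin in the frame of red_tin between 0.086 and 0.094 m and angle between the x axis of cream_tin and the x axis of red_tin, either way round below 0.12 rad and angle between each of cream_tin, black_tin's own z axis and vertical below 0.06 rad and linear speed of cream_tin below 0.02 m/s and z of black_tin in the frame of mat below 0.009 m and distance of black_tin from where it was at the start of the episode below 0.03 m and contact force between each of black_tin, cream_tin and the fingers below 0.1 N); the robot touches nothing.
It fails at once if a tin is dropped: it moves faster than 0.5 m/s with the fingers off it ((linear speed of black_tin above 0.5 m/s and contact force between black_tin and the fingers below 0.1 N) or (linear speed of red_tin above 0.5 m/s and contact force between red_tin and the fingers below 0.1 N) or (linear speed of cream_tin above 0.5 m/s and contact force between cream_tin and the fingers below 0.1 N)).
It fails at once if the black tin is pushed more than 30 mm from its place (distance of black_tin from where it was at the start of the episode above 0.03 m).
It fails at once if the paper cup, the tamper or the bowl is moved more than 20 mm or tipped (distance of any of paper_cup, tamper, bowl from where it was at the start of the episode above 0.02 m or angle between any of paper_cup, tamper, bowl's own z axis and vertical above 0.25 rad).
It also fails if it takes over 72 s, if anything falls off the work surface, if the arm or the gripper's body presses on something with over 40 N, if the wrist force passes 120 N, or if a joint passes its speed limit or range.

## Working session

There is one attempt and no reset: what is moved stays moved. The work goes in short steps, each a Python script; the robot and the scene stay as the last script left them, time stands still between calls to the robot, and variables do not carry over. Pictures are saved under pics/ and viewed, at most 10 in all, crops included, and the job is handed in when it is done.

```bash
ls; mkdir -p pics; python3 - <<'E'
from station import ctrl
import cv2,pickle,numpy as np
fr={n:ctrl.grab_frame(n) for n in("scene","top","wrist")}
pickle.dump(fr,open("fr0.pkl","wb"))
for n in fr:
    cv2.imwrite(f"pics/{n}0.png",fr[n]["color"][:,:,::-1])
    R=cv2.Rodrigues(np.array(fr[n]["rvec"]))[0];print(n,-R.T@np.array(fr[n]["tvec"]).ravel(),R[2],fr[n]["intrinsics"][0][0])
print(ctrl.read_state())
E
```

```text
pics
scene [1.12940291 0.90730319 0.96188631] [-0.42674413 -0.62794651 -0.65082458] 530.5413773631659
top [0.35445559 0.0623317  1.21519441] [ 0.1583318  -0.02543232 -0.98705838] 529.0393555975435
wrist [ 0.25646299 -0.62775944  0.37319764] [-0.27494199 -0.07952379 -0.95816641] 318.2418093237016
{'clock': 0.15, 'joint_pos': array([-1.32681380e+00,  1.16352477e-01,  1.44209858e+00, -3.68861667e-05,
        1.58398003e+00, -3.77843729e-02]), 'dq': array([-2.30793349e-04, -1.58652155e-03, -1.33742612e-03,  7.90975179e-05,
       -4.00068148e-04,  3.96185313e-05]), 'joint_torque': array([ 8.28910033e-04, -7.32506847e+01, -6.32849622e+01,  1.34280350e-05,
        5.03982403e-03, -2.12392501e-05]), 'eef_pos': array([ 0.18764411, -0.64825118,  0.23075571]), 'tool_rot': array([ 9.90092277e-01,  1.40417619e-01, -6.14877114e-05, -4.15090099e-04]), 'contact_force': array([ 0.63802826, -0.06419501,  0.95650587]), 'ft_torque': array([ 0.05148713,  0.06536601, -0.04466378]), 'finger_force': 0.0, 'gripper_width': 0.9962777801235123}
```

View pics/scene0.png

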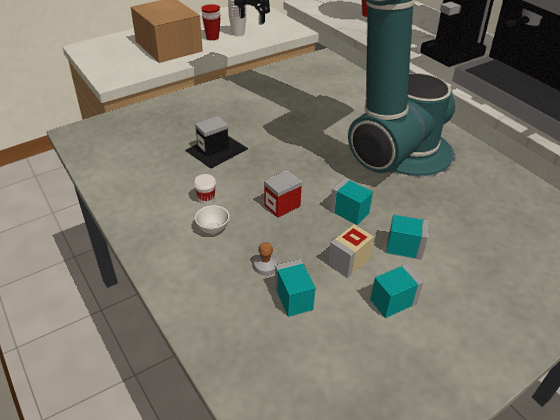

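View pics/top0.png

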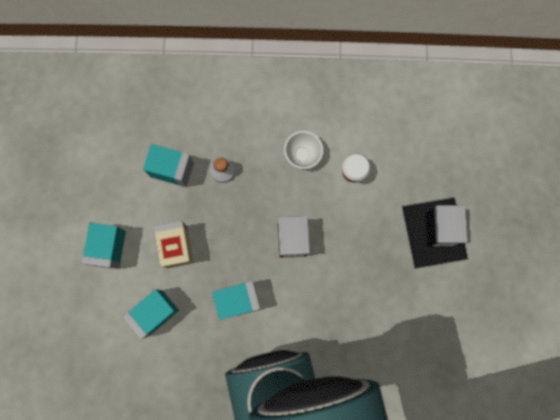

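The scene view shows the black tin on its mat (212,135), the red one (283,194) and the fallen cream one (352,250), with its grey lid end facing the camera and turquoise look-alikes around it. In the top view they are at (450,225), (293,236) and (172,245). The tamper, bowl and cup are at (221,168), (304,150) and (356,168).

```bash
python3 - <<'E'
import cv2,pickle,numpy as np
fr=pickle.load(open("fr0.pkl","rb"))
def tile(n,u,v):
    c=fr[n]["color"][v-37:v+38,u-33:u+33,::-1]; t=cv2.resize(c,None,fx=4,fy=4,interpolation=cv2.INTER_CUBIC)
    for a in range(u-33,u+33):
        if a%10==0:
            x=int((a-u+33.5)*4); cv2.line(t,(x,0),(x,6),(0,255,255),1); cv2.putText(t,str(a),(x-9,16),0,.33,(0,255,255),1)
    for b in range(v-37,v+38):
        if b%10==0:
            y=int((b-v+37.5)*4); cv2.line(t,(0,y),(6,y),(0,255,255),1); cv2.putText(t,str(b),(8,y+4),0,.33,(0,255,255),1)
    return cv2.copyMakeBorder(t,0,0,0,2,cv2.BORDER_CONSTANT,value=(0,255,0))
rows=[np.hstack([tile(*a) for a in r]) for r in([("top",450,230),("top",293,236),("top",172,245)],[("scene",212,140),("scene",283,194),("scene",352,250)])]
cv2.imwrite("pics/crops.png",np.vstack(rows)); print(np.vstack(rows).shape)
E
```

```text
(600, 798, 3)
```

View pics/crops.png

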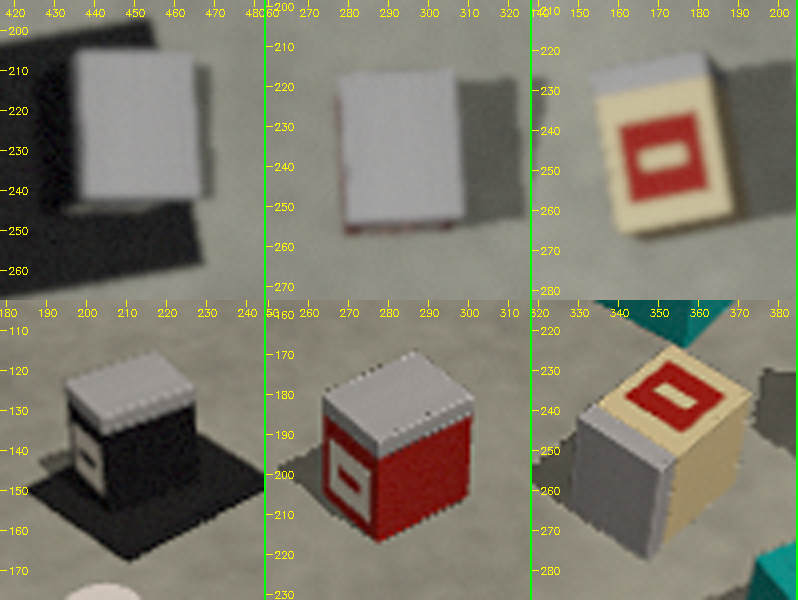

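The crops give corner pixels for all three tins in both views: the lid corners, the lower corners in the scene view, and all visible corners of the cream tin. Next I'll fit the poses with height left free.

```bash
cat > h.py <<'E'
import cv2,pickle,numpy as np
from scipy.optimize import least_squares
from scipy.spatial.transform import Rotation as Ro
a=np.array
def proj(f,P): return cv2.projectPoints(a(P,float).reshape(-1,1,3),a(f["rvec"]),a(f["tvec"]),a(f["intrinsics"]),a(f["dist_coeffs"]))[0][:,0]
def ray(f,uv):
    n=cv2.undistortPoints(a([[uv]],float),a(f["intrinsics"]),a(f["dist_coeffs"]))[0,0]
    R=cv2.Rodrigues(a(f["rvec"]))[0]; return -R.T@a(f["tvec"]).ravel(), R.T@a([*n,1])
def onz(f,uv,z): c,d=ray(f,uv); return c+d*(z-c[2])/d[2]
def fit(obs,p0,base=None):  # obs: (frame, body pts, pixels); p=(x,y,z,yaw)
    base=base or Ro.identity()
    def res(p): 
        R=Ro.from_euler('z',p[3])*base
        return np.concatenate([(proj(f,R.apply(B)+p[:3])-U).ravel() for f,B,U in obs])
    r=least_squares(res,p0,loss='soft_l1'); return r.x,np.abs(res(r.x)).reshape(-1,2).round(1).tolist()
def Q(R): return R.as_quat()
def down(yaw,pitch=0):
    """fingers close along (yaw+90deg); tool down, then pitched about world-yawed y: pitch>0 leans z toward -x"""
    return Ro.from_euler('z',yaw)*Ro.from_euler('y',pitch)*Ro.from_euler('x',np.pi)
LID=lambda s:[[.04*i,.031*j,.09 if k else 0] for i,j,k in s]
E
python3 - <<'E'
from h import *
fr=pickle.load(open("fr0.pkl","rb"));T,S=fr["top"],fr["scene"]
tl=LID([(1,1,1),(1,-1,1),(-1,-1,1),(-1,1,1)]); sl=LID([(1,-1,1),(-1,-1,1),(-1,1,1),(1,1,1)])
sb=LID([(1,-1,0),(1,1,0),(-1,1,0)])
bt=a([[436,205.5],[464.75,205],[466.75,241.75],[437,242.5]])
bs=a([[194.75,123],[217.25,115.25],[227.25,122.75],[204.75,132.5]])
rt=a([[277.5,216.5],[306.75,216],[309,253.5],[279.25,254.25]])
rs=a([[263.5,180.75],[287.5,169.25],[301.25,181.75],[277.25,192.75],[264.25,204.5],[277.5,217],[300,205.5]])
ct=a([[153.75,225.5],[181,220.5],[187.25,260.5],[159.5,266]])
cs=a([[330.5,241],[353.5,252.5],[353.5,224],[373.5,236],[328.5,263],[348,277],[370.5,255.75]])
for n,o in(("black",[(T,tl,bt),(S,sl,bs)]),("red",[(T,tl,rt),(S,sl+sb,rs)])):
    p,r=fit(o,[.5,0,.0,0]); print(n,p.round(4),r)
base=Ro.from_matrix(a([[0,0,-1],[0,1,0],[1,0,0]]).T)
base=Ro.from_matrix(np.column_stack([[0,0,-1],[0,1,0],[1,0,0]]))
q=lambda s:[[.04*i,.031*j,.09*k] for i,j,k in s]
o=[(T,q([(-1,1,1),(-1,-1,1),(-1,-1,0),(-1,1,0)]),ct),(S,q([(-1,-1,1),(-1,1,1),(-1,-1,0),(-1,1,0),(1,-1,1),(1,1,1),(1,1,0)]),cs)]
p,r=fit(o,[.5,.2,.04,0],base); print("cream",p.round(4),r)
for n,uv,z in(("bowl",(304,150),.045),("cup",(356,167),.068),("tamper",(221,164),.07),("tq1",(167,163),.085),("tq2",(103,245),.085),("tq3",(151,313),.085),("tq4",(236,300),.085),("mat",(435,232),.005)): print(n,onz(T,uv,z).round(3))
E
```

```text
black [ 0.5262 -0.3385  0.0032  0.0272] [[0.4, 0.1], [0.6, 0.1], [0.1, 0.3], [1.6, 0.7], [0.2, 0.0], [0.4, 0.1], [0.7, 1.2], [0.2, 0.3]]
red [ 0.4968  0.0052 -0.0019  0.0504] [[0.9, 0.2], [0.3, 0.3], [0.2, 0.9], [0.6, 0.6], [0.4, 0.7], [0.3, 0.1], [0.8, 0.9], [0.6, 0.6], [0.2, 1.1], [0.1, 0.9], [0.7, 0.9]]
cream [0.4311 0.2592 0.0422 0.2139] [[0.9, 0.2], [0.2, 0.7], [1.2, 0.2], [0.3, 0.3], [0.3, 0.4], [1.9, 1.5], [0.8, 2.0], [1.3, 1.6], [0.3, 0.7], [0.1, 0.1], [0.0, 1.7]]
bowl [ 0.698 -0.019  0.045]
cup [ 0.654 -0.135  0.068]
tamper [0.654 0.167 0.07 ]
tq1 [0.651 0.284 0.085]
tq2 [0.468 0.413 0.085]
tq3 [0.326 0.303 0.085]
tq4 [0.356 0.125 0.085]
mat [ 0.519 -0.33   0.005]
```

```bash
cat >> h.py <<'E'
def goto(ctrl,p,R,straight=False,**k):
    if straight: return ctrl.move_straight(list(p),list(Q(R)),**k)
    c=[]
    j=a(ctrl.read_state()["joint_pos"])
    for s in(0,np.pi):
        RR=R*Ro.from_euler('z',s); s_=ctrl.ik(list(p),list(Q(RR)))
        if s_ is not None: c.append((np.abs(a(s_)-j).max(),RR))
    R=min(c,key=lambda t:t[0])[1]; ctrl.move_pose(list(p),list(Q(R))); return R
def st(ctrl):
    s=ctrl.read_state(); print("t",round(s["clock"],2),"tcp",s["eef_pos"].round(4),"w",round(s["gripper_width"],3),"ff",round(float(s["finger_force"]),1),"F",s["contact_force"].round(1))
E
python3 - <<'E'
from h import *
from station import ctrl
B=a([.5262,-.3385]);r=a([.4968,.0052])
R=goto(ctrl,[*r,.17],down(.0504));st(ctrl)
print(ctrl.move_straight([*r,.048],v=.12,f_stop=15));st(ctrl)
ctrl.gripper_close(50);st(ctrl)
ctrl.move_straight([*r,.24],v=.15);st(ctrl)
R=goto(ctrl,[*B,.24],down(.0272));st(ctrl)
fr={n:ctrl.grab_frame(n) for n in("scene","wrist")}
pickle.dump(fr,open("fr1.pkl","wb"))
cv2.imwrite("pics/p1.png",np.hstack([cv2.resize(fr["scene"]["color"][20:220,100:300,::-1],(400,400),interpolation=cv2.INTER_CUBIC),cv2.resize(fr["wrist"]["color"][:,:,::-1],(400,300))[:300] if 0 else cv2.resize(fr["wrist"]["color"][:,:,::-1],(400,400))]))
E
```

```text
t 2.72 tcp [0.4969 0.0047 0.1701] w 1.004 ff 0.0 F [-0.3  0.4 -0.2]
False
t 3.88 tcp [0.4972 0.0052 0.0488] w 1.001 ff 0.0 F [0.3 0.3 0.3]
t 4.22 tcp [0.4972 0.0053 0.0488] w 0.72 ff 54.9 F [-1.7  1.2  6.5]
t 5.66 tcp [0.4965 0.0052 0.239 ] w 0.719 ff 54.6 F [ 0.4 -0.2 -2.2]
t 6.96 tcp [ 0.5265 -0.3375  0.2401] w 0.721 ff 54.6 F [-0.1 -0.  -2.2]
```

View pics/p1.png

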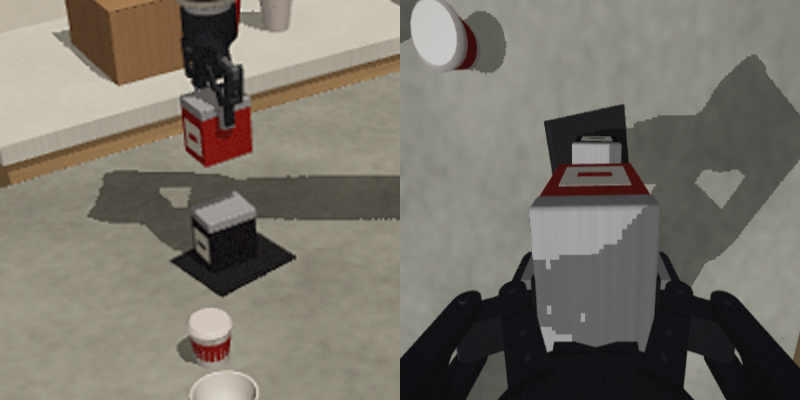

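The scene crop shows the red tin held upright and square directly above the black tin. The wrist view shows the black tin on its mat behind the red one, lined up. Lowering now.

```bash
python3 - <<'E'
from h import *
from station import ctrl
B=[.5262,-.3385]
ctrl.move_straight([*B,.157],v=.12)
print(ctrl.move_straight([*B,.139],v=.02,f_stop=5));st(ctrl)
ctrl.ungrasp();ctrl.dwell(.3);st(ctrl)
ctrl.move_straight([*B,.30],v=.2)
goto(ctrl,[.42,-.05,.33],down(.1));st(ctrl)
fr={n:ctrl.grab_frame(n) for n in("scene","top")}
pickle.dump(fr,open("fr2.pkl","wb"))
t=lambda n,u,v,k:cv2.resize(fr[n]["color"][v-50:v+50,u-k:u+k,::-1],None,fx=6 if 0 else 5,fy=5,interpolation=cv2.INTER_CUBIC)
cv2.imwrite("pics/p2.png",np.hstack([t("scene",212,120,40),t("top",455,225,40)]))
E
```

```text
True
t 8.56 tcp [ 0.5262 -0.3386  0.1438] w 0.718 ff 55.4 F [ 0.6 -0.2  4.4]
t 9.22 tcp [ 0.5259 -0.3382  0.143 ] w 0.998 ff 0.0 F [ 0.4 -0.   0.5]
t 11.34 tcp [ 0.4204 -0.0506  0.3297] w 0.999 ff 0.0 F [ 0.3 -0.1 -0.4]
```

View pics/p2.png

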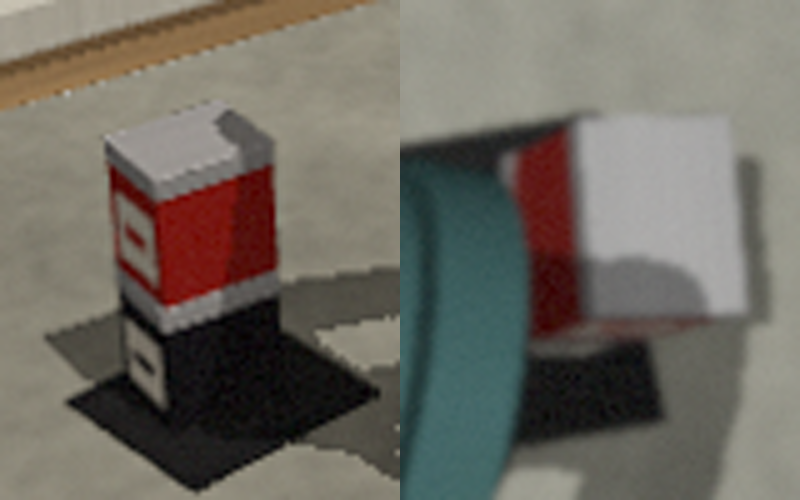

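The red tin stands square on the black one: in the scene crop the red and black edges line up, with the red lid at about (192–227, 90–109) px. For the cream tin I'll lean the tool 25° when grasping, then turn it 90° to stand the tin up.

```bash
cat > c.py <<'E'
from h import *
from station import ctrl
fr=pickle.load(open("fr2.pkl","rb"));T,S=fr["top"],fr["scene"]
tl=LID([(1,1,1),(1,-1,1),(-1,-1,1),(-1,1,1)]); sl=LID([(1,-1,1),(-1,-1,1),(-1,1,1),(1,1,1)])
print("red",fit([(T,tl,a([[450,199],[481,198.2],[484.2,238.2],[451.6,239.6]])),(S,sl,a([[192.6,98.2],[216,89.6],[226.6,97.2],[203,108.6]]))],[.52,-.33,.09,0]))
psi,o=.214,a([.4311,.2592,0]); ax=a([np.cos(psi),np.sin(psi),0])
al=.048                      # grasp distance from the base along the tin
g=o+al*ax+[0,0,.050]         # grasp point, 10 mm above tin axis
P=np.radians(25)
best=None
for s in(0,np.pi):
    f=Ro.from_euler('z',s); Rp=down(psi,P)*f; Rl=down(0,P-np.pi/2)*f
    tp=g+.019*Rp.apply([0,0,1])
    # standing: base at z 0, centre at c; grasp point 10 mm toward -x of tin axis
    c=a([.51,-.02,0]); gl=c+[-.010,0,al+.0]; tl_=gl+.019*Rl.apply([0,0,1])
    j1=ctrl.ik(list(tp),list(Q(Rp))); j2=ctrl.ik(list(tl_),list(Q(Rl)))
    print(s,None if j1 is None else a(j1).round(2),None if j2 is None else a(j2).round(2))
    if j1 is None or j2 is None: continue
    d=np.abs(a(j1)-j2).max()
    if best is None or d<best[0]: best=(d,Rp,Rl,tp,tl_)
E
python3 - <<'E'
from c import *
_,Rp,Rl,tp,tl_=best
z=Rp.apply([0,0,1])
ctrl.move_pose(list(tp-.13*z),list(Q(Rp)));st(ctrl)
print(ctrl.move_straight(list(tp),v=.12,f_stop=12));st(ctrl)
ctrl.gripper_close(60);st(ctrl)
ctrl.move_straight(list(tp+[0,0,.20]),v=.18);st(ctrl)
pickle.dump((Rl,tl_),open("place.pkl","wb"))
fr={n:ctrl.grab_frame(n) for n in("scene",)}
cv2.imwrite("pics/p3.png",cv2.resize(fr["scene"]["color"][100:300,200:440,::-1],None,fx=2.5,fy=2.5))
E
```

```text
red (array([ 0.5238623 , -0.34054312,  0.08878959,  0.041738  ]), [[0.5, 0.2], [0.7, 0.3], [0.4, 0.6], [2.1, 1.2], [0.3, 0.3], [0.2, 0.6], [0.5, 1.4], [0.4, 1.9]])
0 [0.42 0.23 1.69 0.09 1.65 1.77] None
3.141592653589793 [ 0.42  0.23  1.69  0.09  1.65 -1.37] NoneTraceback (most recent call last):
  File "<stdin>", line 2, in <module>
TypeError: cannot unpack non-iterable NoneType object
```

```bash
python3 - <<'E'
from h import *
from station import ctrl
psi,o=.214,a([.4311,.2592,0]); ax=a([np.cos(psi),np.sin(psi),0]); al=.048
st(ctrl)
for Pd in(15,25,35,45):
    P=np.radians(Pd)
    for s in(0,np.pi):
        f=Ro.from_euler('z',s); Rp=down(psi,P)*f
        tp=o+al*ax+[0,0,.05]+.019*Rp.apply([0,0,1])
        j1=ctrl.ik(list(tp),list(Q(Rp)))
        if j1 is None: print(Pd,s,"nopick");continue
        for c in([.5,-.02],[.56,0],[.62,.08],[.75,.1],[.45,-.1],[.5,-.12],[.4,-.2]):
            for ph in range(-120,121,30):
                Rl=down(np.radians(ph),P-np.pi/2)*f; u=a([np.cos(np.radians(ph)),np.sin(np.radians(ph)),0])
                t=a([*c,al])-.01*u+.019*Rl.apply([0,0,1])
                j=ctrl.ik(list(t),list(Q(Rl))); j_=ctrl.ik(list(t+[0,0,.15]),list(Q(Rl)))
                if j is not None and j_ is not None: print(Pd,round(s),c,ph,a(j).round(2),"pick",a(j1).round(2))
E
```

```text
t 11.44 tcp [ 0.4205 -0.0508  0.3296] w 0.999 ff 0.0 F [ 0.5 -0.6 -1. ]
15 0 [0.5, -0.02] -120 [ 0.29  0.48  1.71 -0.82  2.   -2.24] pick [0.44 0.12 1.78 0.06 1.49 1.78]
15 0 [0.5, -0.02] 60 [-0.67  0.09  2.22  1.28  1.5  -0.75] pick [0.44 0.12 1.78 0.06 1.49 1.78]
15 0 [0.5, -0.02] 90 [-0.57  0.33  1.93  0.99  1.82 -0.83] pick [0.44 0.12 1.78 0.06 1.49 1.78]
15 0 [0.5, -0.02] 120 [-0.42  0.51  1.67  0.71  2.09 -0.98] pick [0.44 0.12 1.78 0.06 1.49 1.78]
15 0 [0.56, 0] -120 [ 0.29  0.59  1.55 -0.84  2.04 -2.28] pick [0.44 0.12 1.78 0.06 1.49 1.78]
15 0 [0.56, 0] 30 [-0.47 -0.12  2.42  1.77  0.97 -0.72] pick [0.44 0.12 1.78 0.06 1.49 1.78]
15 0 [0.56, 0] 60 [-0.56  0.16  2.13  1.35  1.42 -0.72] pick [0.44 0.12 1.78 0.06 1.49 1.78]
15 0 [0.56, 0] 90 [-0.49  0.4   1.82  1.05  1.78 -0.78] pick [0.44 0.12 1.78 0.06 1.49 1.78]
15 0 [0.56, 0] 120 [-0.36  0.59  1.55  0.78  2.08 -0.91] pick [0.44 0.12 1.78 0.06 1.49 1.78]
15 0 [0.62, 0.08] -120 [ 0.36  0.73  1.32 -0.81  2.14 -2.3 ] pick [0.44 0.12 1.78 0.06 1.49 1.78]
15 0 [0.62, 0.08] -90 [ 0.48  0.55  1.61 -1.08  1.8  -2.43] pick [0.44 0.12
[... 28230 characters left out ...]
.12] 90 [-0.61  0.17  1.87  0.62  1.62  2.39] pick [ 0.4   0.43  1.53  0.14  1.95 -1.38]
45 3 [0.5, -0.12] 120 [-0.49  0.31  1.7   0.39  1.82  2.08] pick [ 0.4   0.43  1.53  0.14  1.95 -1.38]
45 3 [0.4, -0.2] -120 [-0.1  -0.03  2.08 -0.7   1.5   0.62] pick [ 0.4   0.43  1.53  0.14  1.95 -1.38]
45 3 [0.4, -0.2] -90 [-0.06 -0.28  2.29 -0.85  1.22  0.29] pick [ 0.4   0.43  1.53  0.14  1.95 -1.38]
45 3 [0.4, -0.2] 60 [-0.95 -0.08  2.12  0.7   1.51  2.52] pick [ 0.4   0.43  1.53  0.14  1.95 -1.38]
45 3 [0.4, -0.2] 90 [-0.83  0.11  1.93  0.5   1.71  2.22] pick [ 0.4   0.43  1.53  0.14  1.95 -1.38]
45 3 [0.4, -0.2] 120 [-0.68  0.23  1.8   0.27  1.86  1.91] pick [ 0.4   0.43  1.53  0.14  1.95 -1.38]
```

```bash
python3 - <<'E'
from h import *
from station import ctrl
psi,o=.214,a([.4311,.2592,0]); ax=a([np.cos(psi),np.sin(psi),0]); al=.055; P=np.radians(40)
f=Ro.from_euler('z',np.pi); Rp=down(psi,P)*f; Rl=down(0,P-np.pi/2)*f
z=Rp.apply([0,0,1]); tp=o+al*ax+[0,0,.05]+.019*z
tl_=a([.56,0,al])-[.01,0,0]+.019*Rl.apply([0,0,1])
print(*(None if j is None else a(j).round(2) for j in(ctrl.ik(list(t),list(Q(R))) for t,R in((tp,Rp),(tl_,Rl),(tl_+[0,0,.15],Rl)))))
pickle.dump((Rl,tl_),open("place.pkl","wb"))
ctrl.move_pose(list(tp-.13*z),list(Q(Rp)));st(ctrl)
print(ctrl.move_straight(list(tp),v=.12,f_stop=12));st(ctrl)
ctrl.gripper_close(70);st(ctrl)
ctrl.move_straight(list(tp+[0,0,.17]),v=.18);st(ctrl)
ctrl.move_pose(list(tl_+[0,0,.12]),list(Q(Rl)));st(ctrl)
fr=ctrl.grab_frame("scene")
cv2.imwrite("pics/p3.png",cv2.resize(fr["color"][60:260,180:420,::-1],None,fx=3,fy=3,interpolation=cv2.INTER_CUBIC))
E
```

```text
[ 0.4   0.39  1.55  0.13  1.88 -1.39] [-0.07 -0.43  2.42  0.2   0.29 -1.81] [-0.07 -0.63  2.28  0.1   0.62 -1.7 ]
t 13.72 tcp [0.5548 0.2857 0.1354] w 0.999 ff 0.0 F [ 0.8 -0.4  0.3]
False
t 14.95 tcp [0.4735 0.2685 0.036 ] w 1.001 ff 0.0 F [ 0.6 -0.1 -0.5]
t 15.3 tcp [0.4734 0.2685 0.0359] w 0.721 ff 70.9 F [4.5 1.6 4.4]
t 16.39 tcp [0.4726 0.2681 0.2042] w 0.715 ff 70.6 F [ 0.5  0.3 -3.1]
t 17.79 tcp [5.647e-01 4.000e-04 1.627e-01] w 0.718 ff 71.2 F [ 0.6 -0.2 -2.3]
```

View pics/p3.png

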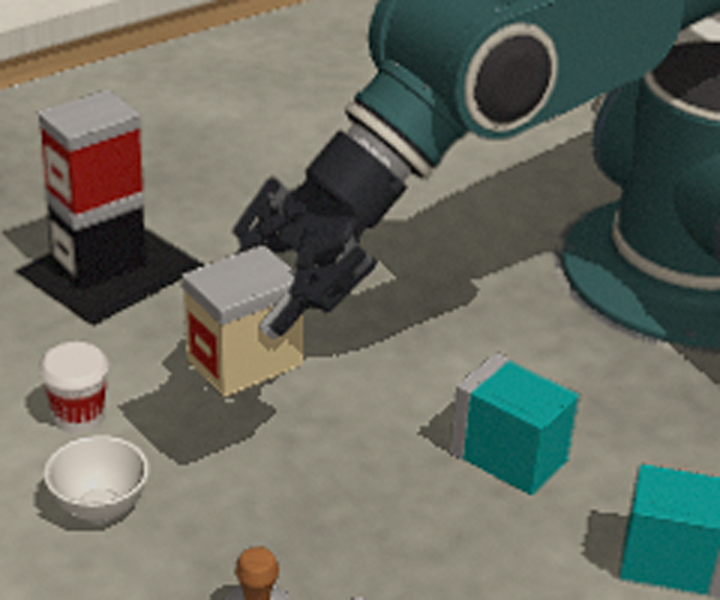

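The scene crop shows the cream tin held upright, lid up, over free counter, with the red and black column intact behind it. Now I'll lower it, let go and look.

```bash
python3 - <<'E'
from h import *
from station import ctrl
Rl,t=pickle.load(open("place.pkl","rb")); z=Rl.apply([0,0,1])
ctrl.move_straight(list(t+[0,0,.018]),v=.12)
print(ctrl.move_straight(list(t-[0,0,.008]),v=.02,f_stop=5));st(ctrl)
e=ctrl.read_state()["eef_pos"]
ctrl.ungrasp();ctrl.dwell(.3);st(ctrl)
ctrl.move_straight(list(e-.13*z),v=.15)
goto(ctrl,[.38,.30,.35],down(.3));st(ctrl)
fr={n:ctrl.grab_frame(n) for n in("scene","top")}
pickle.dump(fr,open("fr3.pkl","wb"))
est=[[.56+.04*i,.031*j,.09] for i,j in((1,1),(1,-1),(-1,-1),(-1,1))]
for n in fr: print(n,proj(fr[n],est).round(0).tolist())
ims=[]
for n in fr:
    u,v=np.round(proj(fr[n],[[.56,0,.05]])[0]).astype(int); u0,v0=u-33,v-45; print(n,u0,v0)
    ims.append(cv2.resize(fr[n]["color"][v0:v0+90,u0:u0+66,::-1],None,fx=6,fy=6,interpolation=cv2.INTER_CUBIC))
cv2.imwrite("pics/p4.png",np.hstack(ims))
E
```

```text
True
t 19.55 tcp [0.5648 0.     0.0494] w 0.724 ff 70.9 F [0.3 0.8 3.3]
t 20.22 tcp [5.64e-01 1.00e-04 4.83e-02] w 1.0 ff 0.0 F [ 0.1 -0.1  0.3]Traceback (most recent call last):
  File "<stdin>", line 8, in <module>
station.MotionError: the arm cannot follow that straight line within its joint ranges
```

```bash
python3 - <<'E'
from h import *
from station import ctrl
e=ctrl.read_state()["eef_pos"]
ctrl.move_straight(list(e+[0,0,.13]),v=.15)
goto(ctrl,[.38,.30,.35],down(.3));st(ctrl)
fr={n:ctrl.grab_frame(n) for n in("scene","top")}
pickle.dump(fr,open("fr3.pkl","wb"))
est=[[.56+.04*i,.031*j,.09] for i,j in((1,1),(1,-1),(-1,-1),(-1,1))]
for n in fr: print(n,proj(fr[n],est).round(0).tolist())
ims=[]
for n in fr:
    u,v=np.round(proj(fr[n],[[.56,0,.05]])[0]).astype(int); u0,v0=u-33,v-45; print(n,u0,v0)
    ims.append(cv2.resize(fr[n]["color"][v0:v0+90,u0:u0+66,::-1],None,fx=6,fy=6,interpolation=cv2.INTER_CUBIC))
cv2.imwrite("pics/p4.png",np.hstack(ims))
E
```

```text
t 22.68 tcp [0.3803 0.2996 0.3491] w 1.003 ff 0.0 F [ 0.2 -1.   0.5]
scene [[255.0, 199.0], [242.0, 186.0], [268.0, 176.0], [281.0, 188.0]]
top [[282.0, 187.0], [311.0, 188.0], [310.0, 224.0], [282.0, 224.0]]
scene 229 154
top 262 164
```

View pics/p4.png

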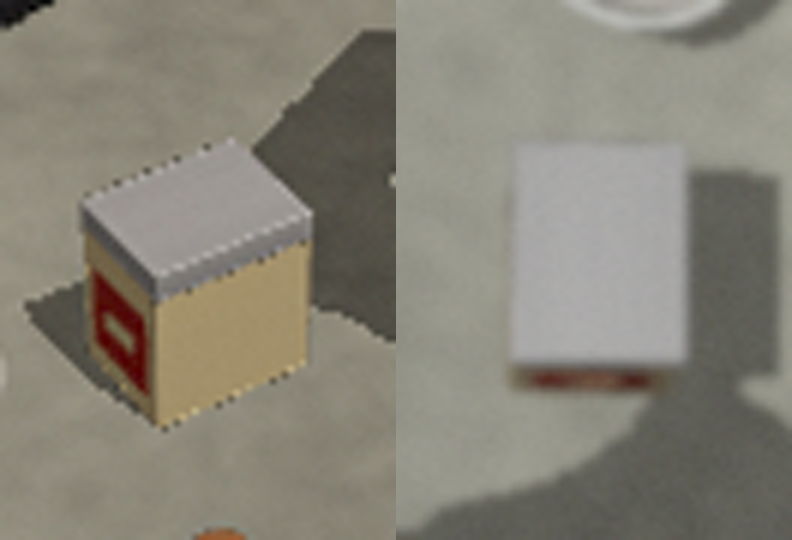

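The scene and top crops show the cream tin standing upright, lid up, let go. Its lid corners are at about (242,188), (268,177), (281,189) and (255,199) in scene, and (282,188)–(310,224) in top.

```bash
python3 - <<'E'
from h import *
from station import ctrl
fr=pickle.load(open("fr3.pkl","rb"));T,S=fr["top"],fr["scene"]
tl=LID([(1,1,1),(1,-1,1),(-1,-1,1),(-1,1,1)]); sl=LID([(1,-1,1),(-1,-1,1),(-1,1,1),(1,1,1),(1,-1,0),(1,1,0),(-1,1,0)])
p,r=fit([(T,tl,a([[281.6,187.6],[309.9,187.6],[310.2,223.9],[281.2,223.7]])),(S,sl,a([[242.2,188.1],[267.8,176.6],[280.6,189.1],[254.8,199.4],[243.6,211.9],[255.6,225.2],[279.9,214.4]]))],[.56,0,0,0])
print(p.round(4),r)
assert np.hypot(p[0]-.56,p[1])<.015 and abs(p[2])<.006
c=p[:2]; C=[.5255,-.3388]
goto(ctrl,[*c,.18],down(p[3]))
print(ctrl.move_straight([*c,.048],v=.12,f_stop=15));st(ctrl)
ctrl.gripper_close(50);st(ctrl)
ctrl.move_straight([*c,.34],v=.18)
goto(ctrl,[*C,.34],down(.031))
ctrl.move_straight([*C,.262],v=.12);ctrl.dwell(.3);st(ctrl)
fr={n:ctrl.grab_frame(n) for n in("scene",)}; pickle.dump(fr,open("fr4.pkl","wb"))
cv2.imwrite("pics/p5.png",cv2.resize(fr["scene"]["color"][40:170,155:285,::-1],None,fx=4.5,fy=4.5,interpolation=cv2.INTER_CUBIC))
E
```

```text
[ 5.606e-01  5.000e-04 -2.100e-03  6.900e-03] [[0.2, 0.4], [0.3, 0.1], [0.1, 0.1], [0.4, 0.2], [0.2, 1.2], [0.2, 0.1], [0.5, 0.3], [0.3, 0.4], [0.2, 0.7], [0.0, 0.5], [0.7, 0.1]]
False
t 25.48 tcp [5.611e-01 5.000e-04 4.880e-02] w 1.001 ff 0.0 F [-0.6 -0.2 -0.4]
t 25.82 tcp [0.561  0.0006 0.0488] w 0.722 ff 54.6 F [-1.5  2.4  5.8]
t 29.98 tcp [ 0.5256 -0.3389  0.2625] w 0.719 ff 54.9 F [-0.4  0.3 -3.1]
```

View pics/p5.png

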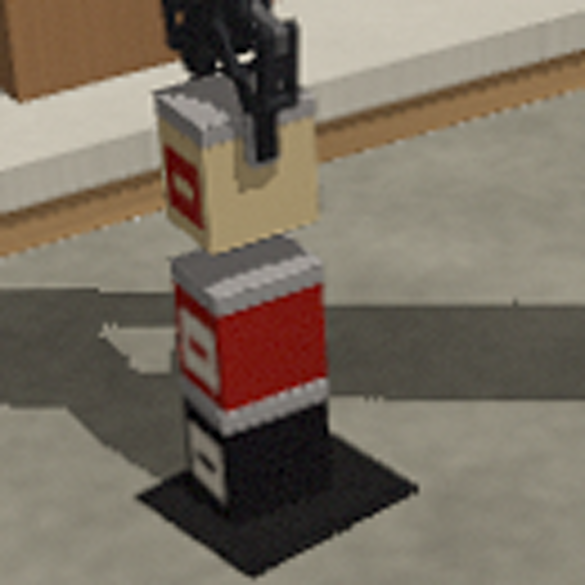

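The scene crop shows the cream tin level, about 29 mm above the red lid. Its front edge (210,252 in the crop) is in line with the red tin's edge (213,312). Setting it down.

```bash
python3 - <<'E'
from h import *
from station import ctrl
C=[.5255,-.3388]
ctrl.move_straight([*C,.246],v=.1)
print(ctrl.move_straight([*C,.229],v=.02,f_stop=5));st(ctrl)
ctrl.ungrasp();ctrl.dwell(.3);st(ctrl)
ctrl.move_straight([*C,.36],v=.15)
goto(ctrl,[.36,.30,.36],down(.3));st(ctrl)
fr={n:ctrl.grab_frame(n) for n in("scene","top")}; pickle.dump(fr,open("fr5.pkl","wb"))
A=fr["scene"]["color"][50:170,165:265,::-1];Bm=fr["top"]["color"][170:290,415:515,::-1]
cv2.imwrite("pics/p6.png",cv2.resize(np.hstack([A,Bm]),None,fx=4,fy=4,interpolation=cv2.INTER_CUBIC))
# expected edges if all square at C, yaw .03
R=Ro.from_euler('z',.03)
for z in(.005,.095,.185,.275):
    q=R.apply([[.04,-.031,0],[.04,.031,0],[-.04,.031,0]])+[*C,z]
    print(z,((proj(fr["scene"],q)-[165,50]+.4)*4).round(0).tolist(),((proj(fr["top"],q)-[415,170]+.4)*4+[400,0]).round(0).tolist())
E
```

```text
True
t 30.96 tcp [ 0.5256 -0.339   0.2338] w 0.72 ff 56.1 F [ 1.  -0.6  3.5]
t 31.62 tcp [ 0.5253 -0.3387  0.2327] w 0.999 ff 0.0 F [-0.2  0.7 -0.6]
t 34.98 tcp [0.3604 0.2996 0.3599] w 0.996 ff 0.0 F [-0.2 -0.  -0.5]
0.005 [[132.0, 388.0], [171.0, 426.0], [259.0, 392.0]] [[543.0, 170.0], [440.0, 171.0], [448.0, 307.0]]
0.095 [[122.0, 291.0], [162.0, 328.0], [254.0, 295.0]] [[600.0, 143.0], [489.0, 144.0], [498.0, 290.0]]
0.185 [[112.0, 187.0], [153.0, 222.0], [249.0, 190.0]] [[665.0, 111.0], [545.0, 112.0], [556.0, 270.0]]
0.275 [[101.0, 76.0], [143.0, 109.0], [243.0, 79.0]] [[742.0, 73.0], [612.0, 74.0], [625.0, 246.0]]
```

View pics/p6.png

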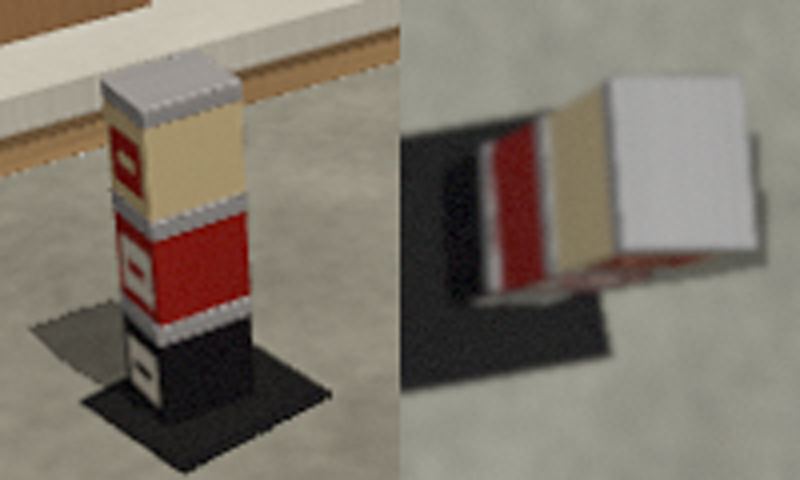

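The crops show one straight column: in scene the edges run (101,82) → (113,195) → (122,295), matching the predicted square column to about a pixel, and the top view agrees. The arm is clear, so I'm handing the job in.

```bash
python3 -c "
from station import ctrl
print(ctrl.finish_job())"
```

```text
the job is handed in; nothing more can be done
None
```

The job is handed in: black, red and cream tins stand in one straight column on the mat, lids up and let go, at about 35 s of the 72 s allowed; I did not get a verdict back.

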